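# Close the sample drawer and hold the load arm wound to its stop

## Robot

A 6-joint arm with a two-finger parallel gripper is mounted at the origin on a cart in front of the work surface, level with it; the furniture and walls round the work are solid. World frame = base frame: x ahead of the robot, y to its left, z up, the work surface at z = 0. Lengths are in m, angles in rad, forces in N, time in s.
With the tool pointing down it reaches from about 0.35 to 0.975 m from the base axis. Payload 7.1 kg.
Tool frame: the origin (TCP) lies midway between the tips of the shut fingers; the grasp point (between the pads) lies 19 mm behind it; y points along the fingers, x is the direction in which the jaws open and shut, and the axes are right-handed (so a half turn about y gives the same grasp; the last joint's range is limited). The gripper opens to 88 mm and grips with 3 to 60 N. Pads are 20 mm wide; open, the fingers measure 115 mm over their backs; the gripper's body (75 mm by 178 mm) begins 61 mm behind the grasp point.
Start: joints at [-1.302, 0.423, 1.63, -0, 1.089, -0.019], TCP at [0.177, -0.599, 0.188] pointing down, gripper open.
Joint ranges: [-3, 3], [-0.9, 2.11], [0.09, 2.58], [-1.31, 4.45], [0.11, 2.69], [-2.54, 2.54]. Speed limits (rad/s): [2.39, 2.39, 3.01, 3.14, 3.14, 3.14].

## Interface

Orientations are given as [roll, pitch, yaw] about the fixed x, y, z axes, in that order (R = Rz(yaw) Ry(pitch) Rx(roll)).
In Python, from rig import r, eyes, ticket, sensors gives the robot as it stands. Calls block until the motion is done:
- r.move_ptp(position, orientation): joint-space move of the TCP to a pose.
- r.move_straight(position, attitude=None, velocity=0.15, guard=None): straight line of the TCP; attitude=None keeps the orientation; velocity is the mean speed in m/s. With guard (N) it stops when the force on the tool has changed by that much, and returns True; else False.
- r.set_joints(angles): joint-space move.
- r.gripper_to(opening): finger opening in m; the grip force is fixed at half the most; returns when the fingers have stopped.
- r.dwell(seconds).
- r.ik(position, orientation): joint angles nearest the present ones, or None.
- eyes.grab_frame(name): name is "side" or "top" or "wrist"; returns a dict with "color" (480x640x3 uint8, red, green, blue), "K" (3x3 intrinsics, pixels), "world_from_camera" (4x4, takes a point from camera to world coordinates). Camera axes: x right, y up, looking along -z (the intrinsics and any distortion apply to the point x, -y, -z); pixel columns grow to the right and rows downward; lengths in m; the calibration is good to about 2 mm. A picture is of the moment at which its call begins. There is no depth.
A pose or a line that the arm cannot do raises r.IKError and nothing moves.
- ticket.sign_off(): hands the job in, once; it reports no verdict.
Readings, each from a call of its own:
- sensors.current_t(): time.
- sensors.current_q(): joint angles.
- sensors.current_joint_vel(): joint speeds.
- sensors.current_joint_efforts(): joint torques, N m.
- sensors.current_eef_pos(): TCP position.
- sensors.current_eef_rot(): TCP orientation.
- sensors.current_force(): force on the tool from outside, world axes, zero at the start.
- sensors.current_ft_torque(): the same for the moment, N m.
- sensors.current_grip_width(): finger opening in m.
Only numpy, scipy, OpenCV 4.12 (cv2) and the standard library are available. Lean on these libraries where they do the work, as an engineer would, in place of code of your own. Each camera call takes 0.05 s, during which the arm holds its last target. There are 200 camera calls.

## Task

Push the tester's open sample drawer fully home so that it clicks into its detent. Then, with the fingers, swing the sprung load arm (the one with the upright red post at its end) clockwise (seen from above) toward the front of the tester until it is wound against its stop, and finish while still holding it there: the program ends holding, without letting go. Leave the other things on the bench alone.

Things in the scene. Friction and masses are not known exactly. Their poses are not given: they have to be found in the camera images.
- tester: Grey bench tester, fixed, 150 mm deep (x), 276 wide (y -145 to +131), 46 high. Origin on the bench, 75 mm behind the front face; own -x is the front (to the robot), +y its left as the robot sees it. Left part: drawer bay under a clear window; right part: solid deck with the load arm. Place varies, turned -0.3 to +0.15 rad.
- test_drawer (a joint): Drawer opening in m: 0 home, 0.078 fully open; slides out along the tester's -x. Starts 0.04 to 0.065 open. About 1 N friction; a sprung detent resists with about 7 N some 13 to 9 mm before home, then from about 6 mm snaps the drawer home and keeps it there. Rigid stop at 0.
- drawer_face (a point): Centre of the outer face of the drawer's blue front panel (126 mm wide, 36 high, from 8 to 44 mm above the bench, no projecting handle); moves with the drawer. Axes are the tester's: push along +x. In the tester's frame at y +57 mm, z 26 mm and, when home, x -83 mm.
- winding_angle (a joint): Angle of the load arm in rad: 0 at rest, 1.30 at its rigid stop; grows clockwise seen from above. A spring always pulls it back to 0: about 2.5 N at the post at rest, 6.5 N at the stop. At 0 it points along the tester's -85 deg direction (nearly its -y, right), at the stop along -159.5 deg (to the front).
- grip_post (a point): Upright round red plastic post near the end of the aluminium load arm, 14 mm in diameter (16 at its foot), 46 mm tall, fixed to the arm. This point is the centre of its foot, 64 mm above the bench; top at 110 mm. It travels on a level circle of 78 mm radius about point pivot_axis.
- pivot_axis (a point): Point on the arm's vertical pivot axis, at the height of the post's foot (64 mm above the bench); in the tester's frame x = +5, y = -50 mm. The steel hub here has 15 mm radius and its top 78 mm above the bench.
- oil_pot: Small black oil pot with a red cap, 37 mm wide, 32 mm high; bystander, loose, origin under its centre.
- magnifier: Black eye loupe, 38 mm wide, 32 mm high; bystander, loose, origin under its centre.
- dust_blower: Red rubber dust blower with a black nozzle, 61 mm wide, 116 mm high; bystander, loose, origin under its centre.
- red_pliers: Pliers with red handles, 42 x 128 x 10 mm, lying flat; bystander, loose, origin under its centre.
- parts_tin: Round clear-lidded parts tin, 62 mm wide, 24 mm high; bystander, loose, origin under its centre.
- setting_weight: Slim pawn-shaped metal weight, 41 mm wide, 86 mm high; bystander, loose, origin under its centre.
- winding_arm: The load arm itself: two aluminium cage plates 13 mm wide on a steel hub, carrying the red post. Origin on its pivot axis at the deck's surface, 46 mm above the bench; its own x axis points from the pivot to the post (78 mm away), z up.

How it is judged:
On the way, in this order (a step that is already met when the one before it is completed fails the run):
1. the drawer is fully home in its detent while the load arm is still at rest (value of joint test_drawer below 0.003 m and value of joint winding_angle below 0.3 rad), for 0.2 s.
2. the load arm is wound to its stop by the fingers, the drawer still home (value of joint test_drawer below 0.003 m and value of joint winding_angle above 1.23 rad and contact force between the fingers and winding_arm above 2 N), for 0.3 s.
At the end, for the whole second after the job is handed in: The drawer is home (within 3 mm), and the load arm is held still at its stop (above 1.23 of 1.30 rad) by the fingers pressing on the arm or its post with more than 2 N (all of step 2 and velocity of joint winding_angle between -0.1 and 0.1 rad/s); the arm keeps its last pose, push and grip.
It fails at once if a bystander is disturbed (moved more than 20 mm) (distance of any of oil_pot, magnifier, dust_blower, red_pliers, parts_tin, setting_weight from where it was at the start of the episode above 0.02 m).
It also fails if it takes over 51 s, if anything falls off the work surface, if the arm or the gripper's body presses on something with over 40 N, if the wrist force passes 120 N, or if a joint passes its speed limit or range.

## Working session

There is one attempt and no reset: what is moved stays moved. The work goes in short steps, each a Python script; the robot and the scene stay as the last script left them, time stands still between calls to the robot, and variables do not carry over. Pictures are saved under pics/ and viewed, about 8 in all and at most 12, crops included, and the job is handed in when it is done.

```bash
mkdir -p pics; ls
cat > h.py <<'E'
import numpy as np, cv2
def ray(f,u,v):
    K=f["K"];T=np.array(f["world_from_camera"])
    d=np.array([(u-K[0][2])/K[0][0],-(v-K[1][2])/K[1][1],-1.0])
    return T[:3,3],T[:3,:3]@d
def onplane(f,u,v,z):
    o,d=ray(f,u,v);return o+d*(z-o[2])/d[2]
def proj(f,p):
    T=np.array(f["world_from_camera"]);c=T[:3,:3].T@(np.array(p)-T[:3,3])
    K=f["K"];return K[0][0]*c[0]/-c[2]+K[0][2],K[1][1]*-c[1]/-c[2]+K[1][2]
E
python3 - <<'E'
from rig import r,eyes,ticket,sensors
import cv2,pickle
for n in("top","side"):
    f=eyes.grab_frame(n);print(n,f.keys(),f["K"],f["world_from_camera"])
    cv2.imwrite(f"pics/{n}0.png",f["color"][:,:,::-1]);pickle.dump(f,open(n+"0.pkl","wb"))
print(sensors.current_t(),sensors.current_eef_rot(),sensors.current_grip_width())
E
```

```text
pics
top dict_keys(['color', 'K', 'world_from_camera']) [[461.45949765   0.         323.509542  ]
 [  0.         461.45949765 240.35333592]
 [  0.           0.           1.        ]] [[-0.02208252  0.98065838 -0.19447753  0.37755853]
 [-0.99971894 -0.02333832 -0.00416811  0.06154849]
 [-0.00862627  0.19433082  0.98089812  1.10771932]
 [ 0.          0.          0.          1.        ]]
side dict_keys(['color', 'K', 'world_from_camera']) [[470.66665712   0.         313.40215131]
 [  0.         470.66665712 248.28403145]
 [  0.           0.           1.        ]] [[ 0.94185001  0.18957695 -0.27745115  0.30811127]
 [-0.33587574  0.55640839 -0.75999815 -0.71937117]
 [ 0.01029802  0.80899338  0.58772755  0.67999715]
 [ 0.          0.          0.          1.        ]]
0.1 [-1.57077978e+00  1.41483023e-03 -1.28298912e+00] 0.0876492836229291
```

View pics/top0.png

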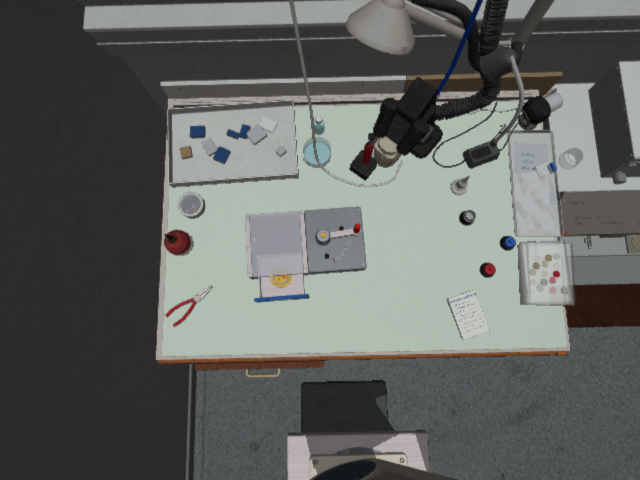

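View pics/side0.png

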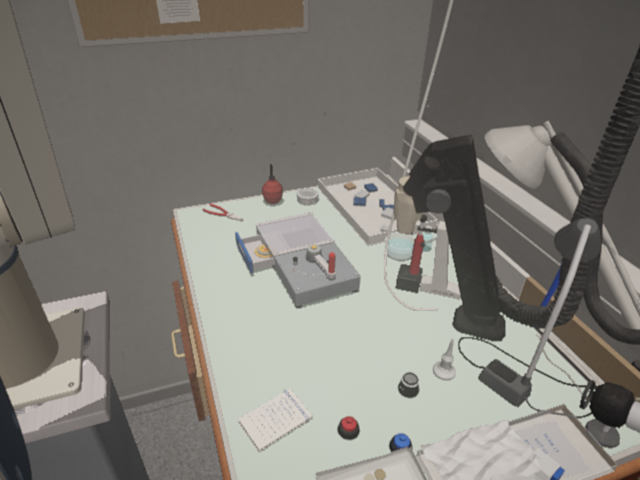

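The top view shows the tester at about (247..366, 207..278), the blue drawer front at (281,298) and the red post at (357,229). The blower, pliers and tin are to the left, clear of the work. Next I measure these.

Run:
```python
import pickle,cv2,numpy as np
from h import *
f=pickle.load(open("top0.pkl","rb"));s=pickle.load(open("side0.pkl","rb"))
print("tcp proj",proj(f,[.177,-.599,.188]))
def blobs(f,lo,hi,roi,name):
    x0,y0,x1,y1=roi;h=cv2.cvtColor(f["color"],cv2.COLOR_RGB2HSV)[y0:y1,x0:x1]
    m=cv2.inRange(h,lo,hi)
    n,l,st,c=cv2.connectedComponentsWithStats(m)
    for i in range(1,n):
        if st[i,4]>8:
            pts=np.argwhere(l==i)[:,::-1]+[x0,y0]
            print(name,st[i]+[x0,y0,0,0,0],c[i]+[x0,y0],cv2.minAreaRect(pts.astype(np.float32)))
blobs(f,(100,120,40),(125,255,255),(230,195,390,320),"blue top")
blobs(s,(100,120,40),(125,255,255),(220,210,380,320),"blue side")
R=((0,130,60),(8,255,255))
blobs(f,*R,(320,200,390,290),"red top")
blobs(s,*R,(280,230,360,310),"red side")
for u,v,z in [(357,228,.11),(255,300,.044),(308,296,.044),(323,237,.078)]: print(onplane(f,u,v,z))
a=cv2.resize(f["color"][195:310,235:375],None,fx=5.2,fy=5.2,interpolation=cv2.INTER_CUBIC)
cv2.imwrite("pics/crop_top.png",a[:,:,::-1])
```

```text
tcp proj (np.float64(684.3159700226979), np.float64(433.4303764962187))
blue top [254 295  55   6 160] [281.2125 297.4875] ((281.0025329589844, 297.5355529785156), (3.0636229515075684, 54.07651138305664), 85.91438293457031)
red top [354 224   6   9  33] [356.78787879 227.57575758] ((356.6499938964844, 228.05001831054688), (4.427187919616699, 8.538147926330566), 18.43494987487793)
red side [330 253   4   5  17] [331.58823529 255.11764706] ((331.5, 255.0), (4.0, 3.0), 90.0)
[ 0.60148825 -0.00897532  0.11      ]
[0.45272601 0.22628913 0.044     ]
[0.45909669 0.10454335 0.044     ]
[0.58952934 0.06691263 0.078     ]
```

View pics/crop_top.png

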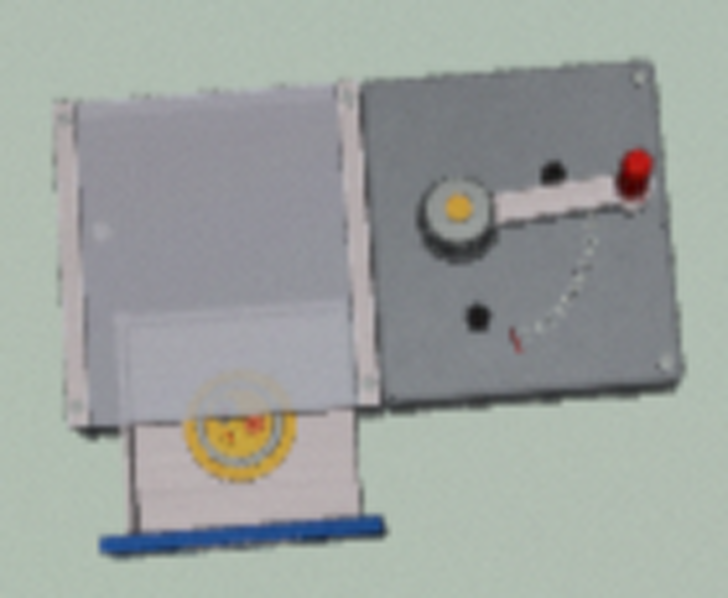

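Run:
```python
import pickle
from h import *
f=pickle.load(open("top0.pkl","rb"))
P=lambda x,y,z:onplane(f,235+x/5.2-.4,195+y/5.2-.4,z)
bl,br,fr=P(55,102,.046),P(653,65,.046),P(680,378,.046)
pl,pr=P(101,540,.044),P(383,520,.044)   # top edge mid
pfl,pfr=P(101,552,.044),P(384,534,.044)
hub=P(458,208,.079); post=P(638,158,.110)
for a,b in((br,bl),(fr,br),(pr,pl),(hub,post)):print(b-a,np.hypot(*(b-a)[:2]),np.degrees(np.arctan2((b-a)[1],(b-a)[0])))
yaw=np.mean([np.arctan2(*(-(b-a)[:2][[0]],(b-a)[1])) if 0 else np.arctan2(-(b-a)[0],(b-a)[1]) for a,b in((br,bl),(pr,pl))]);
print("yaw",yaw)
R=np.array([[np.cos(yaw),-np.sin(yaw)],[np.sin(yaw),np.cos(yaw)]])
for n,p,l in(("hub",hub,(.005,-.05)),("bl",bl,(.075,.131)),("br",br,(.075,-.145)),("fr",fr,(-.075,-.145))):print(n,p,"origin",p[:2]-R@l)
print("panel front",(pfl+pfr)/2, "post",post)
for n in [(191,205,.024),(177,242,.03),(190,305,.005)]:print(onplane(f,*n))
```

```text
[-0.01079712  0.27360829  0.        ] 0.273821244482942 92.25983219303774
[0.14443633 0.00660846 0.        ] 0.1445874284820515 2.619651004494573
[-0.00596098  0.12464803  0.        ] 0.12479048176411639 92.7379422145094
[ 0.01339924 -0.07739205  0.031     ] 0.0785434162524398 -80.17749302914845
yaw 0.0436138093418033
hub [0.59492207 0.06752125 0.079     ] origin [0.58774682 0.1172557 ]
bl [0.65577794 0.25071901 0.046     ] origin [0.58656086 0.11657358]
br [ 0.66657506 -0.02288928  0.046     ] origin [0.58532438 0.11870283]
fr [ 0.52213873 -0.02949774  0.046     ] origin [0.59074542 0.11863437]
panel front [0.45358942 0.16604296 0.044     ] post [ 0.60832131 -0.0098708   0.11      ]
[0.68792781 0.38710591 0.024     ]
[0.5955451  0.41569013 0.03      ]
[0.44717222 0.38686895 0.005     ]
```

```bash
cat >> h.py <<'E'
O=np.array([.5875,.1178]);YAW=.045
def W(x,y,z):
    c,s=np.cos(YAW),np.sin(YAW);return [O[0]+c*x-s*y,O[1]+s*x+c*y,z]
A0=[-np.pi/2,0,YAW-np.pi/2]
E
python3 - <<'E'
from rig import r,eyes,ticket,sensors
from h import *
T=sensors.current_t
r.move_ptp(W(-.165,.057,.15),A0);print(T(),sensors.current_eef_pos())
r.gripper_to(0.0)
r.move_straight(W(-.165,.057,.022),velocity=.15);print(T(),sensors.current_force())
g=r.move_straight(W(-.105,.057,.022),velocity=.06,guard=20);print(g,T(),sensors.current_eef_pos(),sensors.current_force())
g=r.move_straight(W(-.088,.057,.022),velocity=.03,guard=18);print(g,T(),sensors.current_eef_pos(),W(-.093,.057,.022),sensors.current_force())
f=eyes.grab_frame("top");cv2.imwrite("pics/t1.png",cv2.resize(f["color"][180:330,220:400],None,fx=4,fy=4)[:,:,::-1])
E
```

```text
2.9333 [0.42043668 0.16693564 0.15001613]
5.275 [0.04376006 0.71343015 0.00472479]
False 6.425 [0.47954327 0.169925   0.02189746] [ 0.6530491  -0.20432086 -0.68498344]
False 7.1417 [0.49687103 0.17071592 0.02191783] [np.float64(0.492030012211004), np.float64(0.17055870953282462), 0.022] [-0.0046012   0.10685732 -0.31333312]
```

View pics/t1.png

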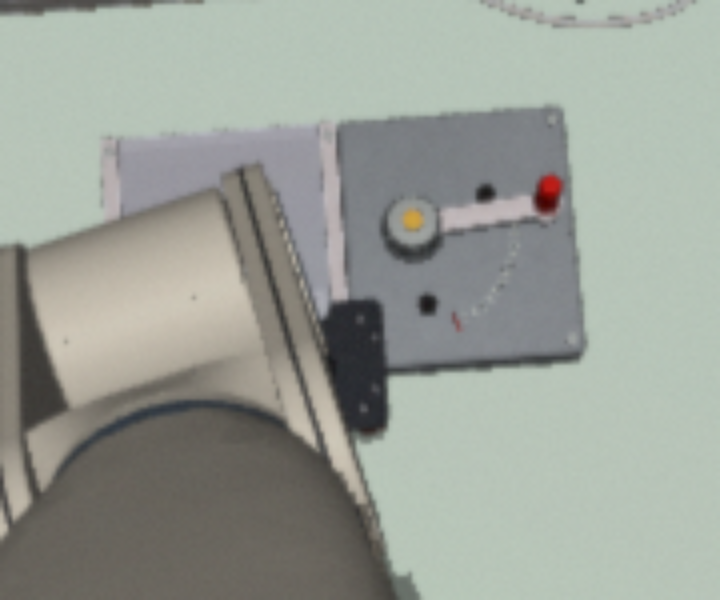

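The arm hides the panel in this view, and there has been no firm stop contact yet. I push on slowly until it touches the rigid stop.

Run:
```python
from rig import r,eyes,ticket,sensors
from h import *
T=sensors.current_t
g=r.move_straight(W(-.070,.057,.022),velocity=.02,guard=15);print(g,T(),sensors.current_eef_pos(),sensors.current_force())
r.dwell(.3);print(sensors.current_eef_pos(),sensors.current_force())
r.move_straight(W(-.16,.057,.022),velocity=.15)
r.move_straight(W(-.18,.0,.17),velocity=.3)
f=eyes.grab_frame("wrist");cv2.imwrite("pics/w1.png",f["color"][:,:,::-1]);print(f["world_from_camera"])
f=eyes.grab_frame("side");cv2.imwrite("pics/s1.png",cv2.resize(f["color"][190:320,210:380],None,fx=4,fy=4)[:,:,::-1]);print(T())
```

```text
False 8.2417 [0.51482118 0.17156874 0.02195598] [ 0.22366577  0.67957072 -0.49314963]
[0.51497324 0.17158656 0.02201611] [ 0.31260393  0.54344767 -0.13011024]
[[ 4.58569047e-02  9.51784988e-01  3.03319106e-01  4.92031269e-01]
 [-9.98947980e-01  4.36070379e-02  1.41901324e-02  1.12872117e-01]
 [ 2.79107231e-04 -3.03650724e-01  9.52783375e-01  3.66176121e-01]
 [ 0.00000000e+00  0.00000000e+00  0.00000000e+00  1.00000000e+00]]
10.075
```

View pics/w1.png

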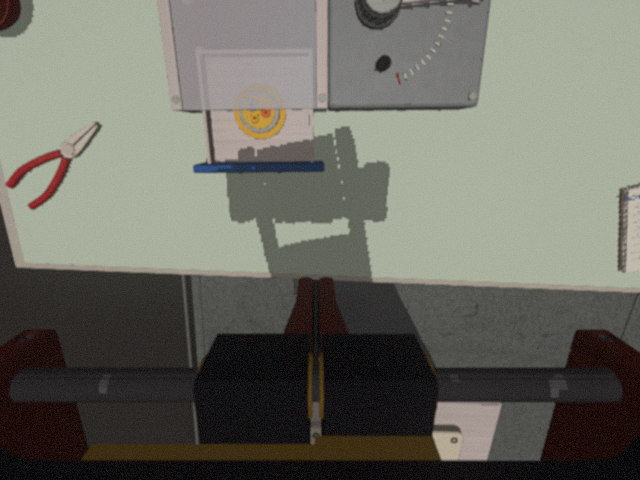

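View pics/s1.png

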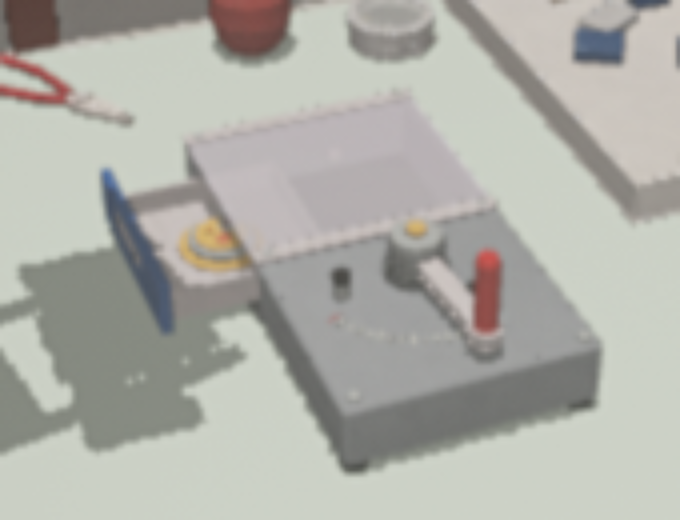

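The drawer is still about as open as before: the panel is at wrist pixels (194..324, 168), in front of the tester face at v≈108. I check where the wrist camera places it.

Run:
```python
from rig import r,eyes,ticket,sensors
from h import *
f=eyes.grab_frame("wrist")
print(f["K"],sensors.current_eef_pos(),sensors.current_eef_rot())
print("proj tcp",proj(f,sensors.current_eef_pos()))
for n,(u,v,z) in dict(pl=(194,164,.044),pr=(324,162,.044),fr=(477,105,.046),fl=(172,109,.046),tip=(315,285,.17)).items(): print(n,onplane(f,u,v,z))
s=eyes.grab_frame("side");t=eyes.grab_frame("top")
# triangulate the wall: side panel top corners
for u,v in((210+107/4,190+172/4),(210+172/4,190+290/4)):print("side",onplane(s,u,v,.044))
u,v=210+350/4,190+408/4;print("side fr deck corner",onplane(s,u,v,.046), "hub", onplane(s,210+417/4,190+228/4,.079),"post",onplane(s,210+488/4,190+258/4,.108))
h=cv2.cvtColor(t["color"],cv2.COLOR_RGB2HSV);m=cv2.inRange(h,(100,120,40),(125,255,255));m[:270]=0;m[320:]=0;m[:,:230]=0;m[:,390:]=0
print("blue now",np.argwhere(m)[:,::-1].mean(0),m.any())
```

```text
[[332.76390756   0.         315.36664674]
 [  0.         332.76390756 238.88883404]
 [  0.           0.           1.        ]] [0.40681397 0.10983629 0.16830997] [-1.57401915e+00 -5.37802844e-04 -1.52537538e+00]
proj tcp (np.float64(314.1023063508728), np.float64(270.91343584985617))
pl [0.45721105 0.22595027 0.044     ]
pr [0.46478473 0.10347897 0.044     ]
fr [ 0.52092029 -0.02995246  0.046     ]
fl [0.50485009 0.24175161 0.046     ]
tip [0.39775056 0.10883955 0.17      ]
side [0.45517895 0.221146   0.044     ]
side [0.46450182 0.09578033 0.044     ]
side fr deck corner [ 0.52608694 -0.0314101   0.046     ] hub [0.59517751 0.06167723 0.079     ] post [ 0.60669864 -0.01214916  0.108     ]
blue now [nan nan] False<stdin>:12: RuntimeWarning: Mean of empty slice.
  ret = um.true_divide(
```

In the side view the panel's outer face has a dark slot at its centre, about (130,245) in the crop. The shut fingers most likely went through it without touching. I will push with the fingers spread to either side of the slot and check partway.

Run:
```python
from rig import r,eyes,ticket,sensors
from h import *
T=sensors.current_t
def look():
    f=eyes.grab_frame("wrist");h=cv2.cvtColor(f["color"],cv2.COLOR_RGB2HSV)
    m=cv2.inRange(h,(100,120,40),(125,255,255));p=np.argwhere(m[:330])[:,::-1]
    if len(p):
        q=onplane(f,*p.mean(0),.044);print("  panel",len(p),p.mean(0),q)
    return f
look()
r.move_straight(W(-.165,.057,.13),velocity=.3)
r.gripper_to(.07)
r.move_straight(W(-.165,.057,.024),velocity=.15);look()
for x in(-.140,-.125,-.110):
    g=r.move_straight(W(x,.057,.024),velocity=.05,guard=20);print(g,T(),sensors.current_eef_pos(),sensors.current_force())
    f=look()
    if g:break
cv2.imwrite("pics/w2.png",f["color"][:,:,::-1])
```

```text
panel 803 [258.42092154 165.44333748] [0.4586103  0.16531193 0.044     ]
  panel 3824 [318.05439331 217.87683054] [0.46032028 0.16710134 0.044     ]
False 13.3667 [0.44490207 0.1683111  0.0238501 ] [-0.83262082 -0.03449377 -0.17308666]
  panel 4600 [318.08891304 256.28565217] [0.46253717 0.16683179 0.044     ]
False 13.8667 [0.46036218 0.16913409 0.02396689] [-0.23767977 -0.12660042 -0.25593449]
  panel 4228 [319.00047304 278.3538316 ] [0.46431734 0.16643485 0.044     ]
False 14.3667 [0.47531146 0.16976867 0.02395259] [0.30739212 0.09161539 0.03770953]
  panel 3600 [318.34944444 299.90388889] [0.46539199 0.16679457 0.044     ]
```

View pics/w2.png

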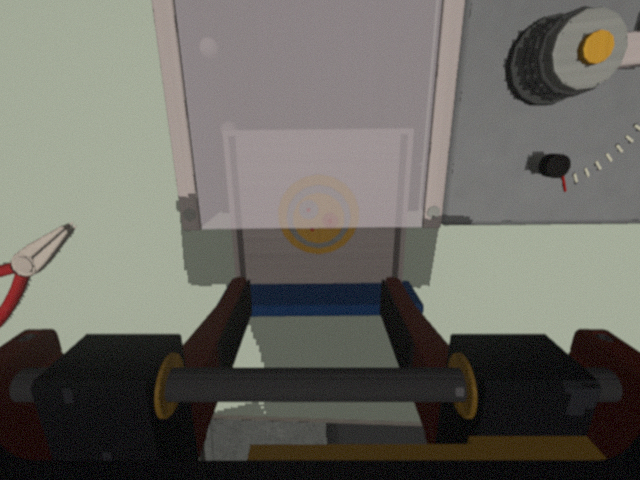

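The panel has not moved and the fingers cover it, so the tips may actually be passing above it. I check the true tip height in the side view.

Run:
```python
from rig import r,eyes,ticket,sensors
from h import *
f=eyes.grab_frame("side");p=sensors.current_eef_pos()
print(p,proj(f,p),sensors.current_grip_width(),sensors.current_q())
a=cv2.resize(f["color"][180:310,200:370],None,fx=4.5,fy=4.5,interpolation=cv2.INTER_CUBIC).copy()
for q,c in((p,(255,255,0)),(W(-.128,.057-.063,.044),(0,255,0)),(W(-.128,.057-.063,.008),(0,255,0)),(W(-.128,.057,.026),(0,255,0))):
    u,v=proj(f,q);cv2.circle(a,(int((u-200+.5)*4.5),int((v-180+.5)*4.5)),3,c,-1)
cv2.imwrite("pics/s2.png",a[:,:,::-1])
```

```text
[0.4748086  0.16970234 0.02390751] (np.float64(250.35001953612837), np.float64(250.1888203842032)) 0.06998393047900277 [3.19646912e-01 5.12200980e-01 1.98748611e+00 3.17281939e-05
 6.42301790e-01 1.84551448e+00]
```

View pics/s2.png

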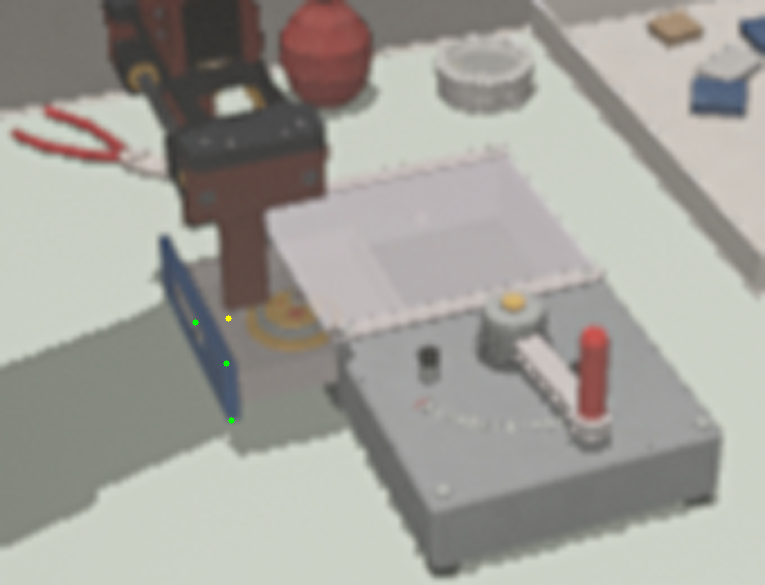

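The fingers really are above and behind the panel: the near finger's tip is at crop (245,305), well above where the reported TCP would put it (about (253,377)). So the tips sit higher than reported, and I need a number for that.

Run:
```python
from rig import r,eyes,ticket,sensors
from h import *
f=eyes.grab_frame("side")
for (cu,cv),y in(((245,305),.128),((245,303),.118)):
    o,d=ray(f,200+cu/4.5-.5,180+cv/4.5-.5);print("near finger tip",o+d*(y-o[1])/d[1])
w=eyes.grab_frame("wrist")
for u,v in((245,279),(388,279)):
    for y in(.128,.118,.205,.215):
        o,d=ray(w,u,v);print("wrist",u,y,o+d*(y-o[1])/d[1])
# back out above the panel, clear, then guarded touch on the bench in front
r.move_straight(W(-.115,.057,.08),velocity=.2)
r.move_straight(W(-.185,.057,.08),velocity=.2)
r.gripper_to(0.0);r.dwell(.2);print(sensors.current_grip_width(),sensors.current_t(),sensors.current_force())
g=r.move_straight(W(-.185,.057,.0),velocity=.06,guard=6);print(g,sensors.current_eef_pos(),sensors.current_force(),sensors.current_t())
r.move_straight(W(-.185,.057,.01))
f=eyes.grab_frame("side");print(proj(f,sensors.current_eef_pos()))
a=cv2.resize(f["color"][180:310,180:350],None,fx=4.5,fy=4.5,interpolation=cv2.INTER_CUBIC)
cv2.imwrite("pics/s3.png",a[:,:,::-1])
```

```text
near finger tip [0.47563712 0.128      0.06072244]
near finger tip [0.47373836 0.118      0.06922596]
wrist 245 0.128 [0.65982731 0.128      0.43599349]
wrist 245 0.118 [0.68225469 0.118      0.48391309]
wrist 245 0.205 [0.4871365 0.205     0.0670126]
wrist 245 0.215 [0.46470912 0.215      0.019093  ]
wrist 388 0.128 [0.48173162 0.128      0.04743053]
wrist 388 0.118 [0.46457035 0.118      0.008977  ]
wrist 388 0.205 [0.61387339 0.205      0.34352272]
wrist 388 0.215 [0.63103466 0.215      0.38197625]
0.0005203416910263752 16.8167 [ 0.73813389 -0.4237637  -0.30753374]
False [4.00367078e-01 1.66515411e-01 2.98385632e-04] [0.36545191 0.03253499 0.03445834] 18.3
(np.float64(219.75237710101118), np.float64(261.7638101842649))
```

View pics/s3.png

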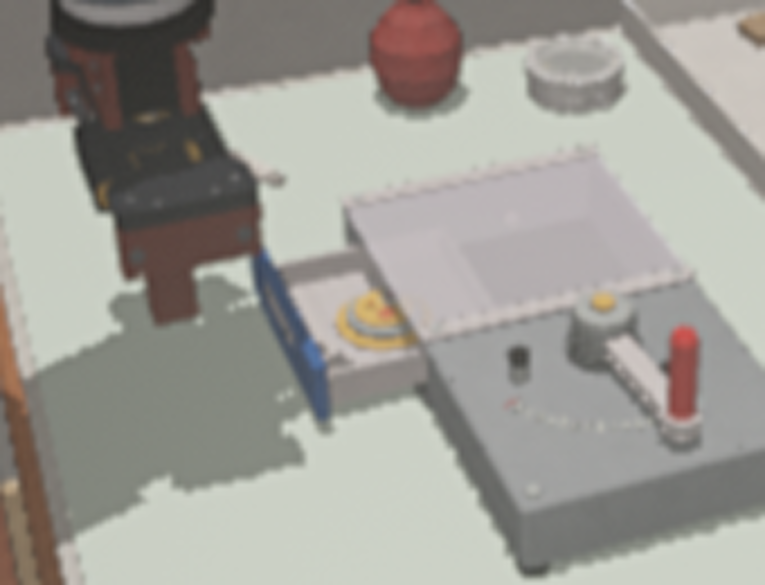

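The touch at reported z=0 met nothing, and the side image puts the tip about 11 px above the reported TCP, so the real tip is about 30 mm higher than reported. I descend further with a force guard and push again with the fingers shut.

Run:
```python
from rig import r,eyes,ticket,sensors
from h import *
T=sensors.current_t
f=eyes.grab_frame("side");o,d=ray(f,180+172/4.5-.5,180+322/4.5-.5)
for y in(.15,.16):print(o+d*(y-o[1])/d[1])
g=r.move_straight(W(-.175,.057,-.014),velocity=.08,guard=5);print(g,sensors.current_eef_pos(),sensors.current_force(),T())
if not g:
  g=r.move_straight(W(-.11,.057,-.014),velocity=.06,guard=15);print(g,T(),sensors.current_eef_pos(),sensors.current_force())
  if not g:
    g=r.move_straight(W(-.085,.057,-.014),velocity=.025,guard=15);print(g,T(),sensors.current_eef_pos(),sensors.current_force())
```

```text
[0.39754572 0.15       0.05343413]
[0.39857445 0.16       0.04622705]
False [ 0.40967899  0.16666703 -0.01446504] [ 0.01898815  1.12377774 -0.08073953] 19.125
False 20.3583 [ 0.47478071  0.16970329 -0.01403976] [-0.71979605 -0.42634582  0.43809463]
True 21.0667 [ 0.48987872  0.17005354 -0.0146681 ] [-0.78241303  0.29990287 -0.23108312]
```

Run:
```python
from rig import r,eyes,ticket,sensors
from h import *
T=sensors.current_t
print(T(),sensors.current_force(),sensors.current_eef_pos())
f=eyes.grab_frame("wrist");h=cv2.cvtColor(f["color"],cv2.COLOR_RGB2HSV)
m=cv2.inRange(h,(100,120,40),(125,255,255));p=np.argwhere(m[:330])[:,::-1]
if len(p):print(len(p),p.mean(0),onplane(f,*p.mean(0),.044))
cv2.imwrite("pics/w3.png",f["color"][:,:,::-1])
```

```text
21.0667 [-0.78241303  0.29990287 -0.23108312] [ 0.48987872  0.17005354 -0.0146681 ]
2595 [318.27052023 289.58998073] [0.50618494 0.16881875 0.044     ]
```

View pics/w3.png

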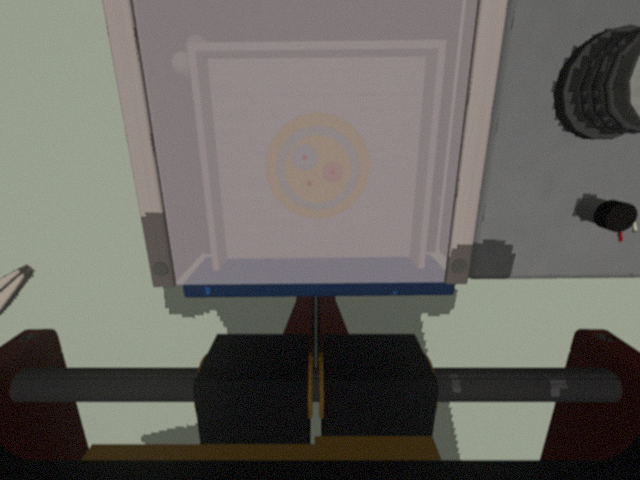

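The drawer panel sits flush at the tester's face in the wrist view (blue bar at v≈290, right at the window edge), so it looks home. Finger tip offset comes out at about 41 mm from both open and shut views. I will confirm with a firm push, then go above the post.

```bash
cat >> h.py <<'E'
DZ=.041
def arc(th,lead,z):  # TCP pose for post angle th, shifted 'lead' m along clockwise tangent; z = real tip height
    phi=np.radians(-85)-th;t=phi-np.pi/2
    x=.005+.078*np.cos(phi)+lead*np.cos(t);y=-.05+.078*np.sin(phi)+lead*np.sin(t)
    return W(x,y,z-DZ),[-np.pi/2,0,YAW+np.radians(5)-th]
E
python3 - <<'E'
from rig import r,eyes,ticket,sensors
from h import *
T=sensors.current_t
g=r.move_straight(W(-.080,.057,-.014),velocity=.03,guard=15);print(g,T(),sensors.current_eef_pos(),sensors.current_force())
r.move_straight(W(-.15,.057,-.014),velocity=.25)
r.move_straight(W(-.15,.03,.12),velocity=.35)
p,a=arc(0,0,.165);r.move_ptp(p,a);r.gripper_to(.045)
f=eyes.grab_frame("wrist");print(T(),sensors.current_eef_pos())
cv2.imwrite("pics/w4.png",f["color"][:,:,::-1])
print("pred post top",proj(f,W(.0118,-.1277,.11)),"foot",proj(f,W(.0118,-.1277,.064)),"hub",proj(f,W(.005,-.05,.078)),"panel home top",proj(f,W(-.083,.057,.044)))
E
```

```text
True 21.4083 [ 0.48947021  0.16966845 -0.01530509] [-0.48503789 -0.37594277 -0.61577172]
24.925 [ 0.60503587 -0.00925239  0.12400854]
pred post top (np.float64(315.1612562405183), np.float64(261.62453848612347)) foot (np.float64(315.16276275198635), np.float64(240.62219370144086)) hub (np.float64(315.31466362620995), np.float64(140.7977945370659)) panel home top (np.float64(202.2745831696052), np.float64(-32.78621997395766))
```

View pics/w4.png

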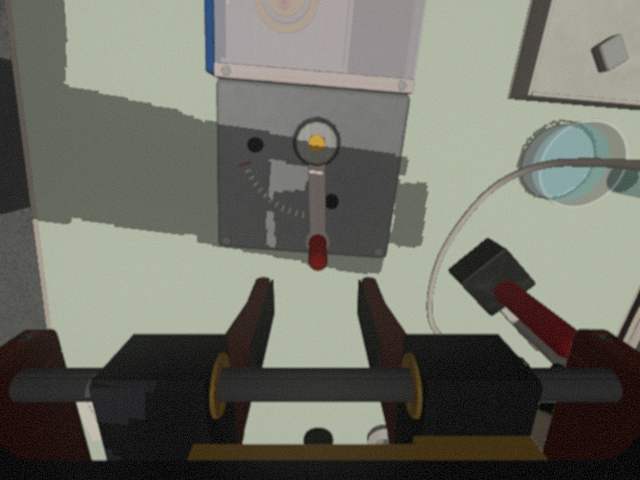

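The post top is at (318,265) against a prediction of (315,262), so the registration is good to a few mm. The push ended on a firm stop and the drawer is flush. I descend astride the post and wind the arm.

Run:
```python
from rig import r,eyes,ticket,sensors
from h import *
T=sensors.current_t
Z=.082
p,a=arc(0,0,Z);g=r.move_straight(p,a,velocity=.1,guard=8);print("down",g,T(),sensors.current_force())
if g: raise SystemExit
r.gripper_to(.024);print(T(),sensors.current_grip_width(),sensors.current_force())
for th in(.2,.4,.6,.8,1.0,1.15):
    p,a=arc(th,.005,Z);g=r.move_straight(p,a,velocity=.06,guard=20)
    F=np.array(sensors.current_force());t=np.radians(-85)-th-np.pi/2+YAW
    print(th,g,round(T(),2),np.round(F,1),"along push",round(F[0]*np.cos(t)+F[1]*np.sin(t),1))
    if g:break
f=eyes.grab_frame("wrist");cv2.imwrite("pics/w5.png",f["color"][:,:,::-1])
```

```text
down False 25.9083 [0.33118745 1.0393042  0.12692974]
26.45 0.023887959532807698 [ 0.08133153 -0.1070066   0.66137717]
0.2 False 26.94 [ 3.5 -0.5 -0.3] along push -3.5
0.4 False 27.35 [ 4.4 -0.7  0. ] along push -4.4
0.6 False 27.76 [ 4.4 -1.3  0.8] along push -4.5
0.8 False 28.17 [ 5.4 -0.9  0.4] along push -4.8
1.0 False 28.57 [ 5.4 -2.3  0.6] along push -5.2
1.15 False 28.92 [ 4.9 -4.1 -0. ] along push -6.1
```

View pics/w5.png

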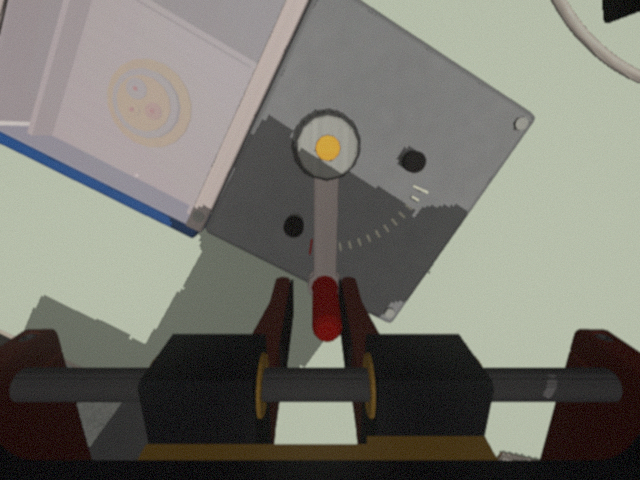

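The post is captured between the fingers, and the push force (3.5 to 6 N) follows the spring. The arm is just short of the stop pin. Next I wind to the stop and hold.

Run:
```python
from rig import r,eyes,ticket,sensors
from h import *
T=sensors.current_t
Z=.082;t=np.radians(-85)-1.3-np.pi/2+YAW;d=np.array([np.cos(t),np.sin(t)])
def rep(n,g):
    F=np.array(sensors.current_force());print(n,g,round(T(),2),np.round(F,1),"along push",round(float(F[:2]@d),1))
for th,l in((1.25,.005),(1.30,.005),(1.30,.008),(1.30,.011),(1.30,.014)):
    p,a=arc(th,l,Z);g=r.move_straight(p,a,velocity=.03,guard=9);rep((th,l),g)
    if g or sensors.current_force()[:2]@d<-14:break
for _ in range(3): r.dwell(.25);rep("hold",0)
P=np.array(sensors.current_eef_pos());print("tcp err along push from nominal stop (mm)",1e3*((P-arc(1.3,.005,Z)[0])[:2]@d))
f=eyes.grab_frame("wrist");cv2.imwrite("pics/w6.png",f["color"][:,:,::-1])
```

```text
(1.25, 0.005) False 29.38 [ 5.7 -3.6 -0.6] along push -5.6
(1.3, 0.005) False 29.66 [ 6.9 -5.9 -1.3] along push -8.1
(1.3, 0.008) False 29.91 [ 10.2 -20.1  -3.1] along push -22.5
hold 0 30.16 [  9.6 -20.6  -2.4] along push -22.7
hold 0 30.41 [  9.3 -19.3  -3.9] along push -21.4
hold 0 30.66 [  9.9 -21.5  -2.5] along push -23.6
tcp err along push from nominal stop (mm) -1.002533889451934
```

The picture limit is reached. I check the last state numerically and hand in.

Run:
```python
from rig import r,eyes,ticket,sensors
from h import *
f=eyes.grab_frame("wrist");h=cv2.cvtColor(f["color"],cv2.COLOR_RGB2HSV)
m=cv2.inRange(h,(100,120,40),(125,255,255));p=np.argwhere(m[:330])[:,::-1].astype(np.float32)
c,s=np.cos(YAW),np.sin(YAW);loc=lambda q:np.array([[c,s],[-s,c]])@(q[:2]-O)
print("blue pts tester frame x,y:",len(p),loc(onplane(f,*p.mean(0),.04)))
# arm direction: red post lower end in the image (foot) 
m=cv2.inRange(h,(0,130,50),(8,255,255));m[:,:290]=0;m[:,345:]=0;m[350:]=0
q=np.argwhere(m)[:,::-1];print("red",len(q))
top=q[q[:,1]<q[:,1].min()+6].mean(0);l=loc(onplane(f,*top,.066));d=l-[.005,-.05]
print("post foot",l,"r",np.hypot(*d),"theta",np.radians(-85)-np.arctan2(d[1],d[0]))
print(sensors.current_t(),sensors.current_force(),sensors.current_joint_vel())
ticket.sign_off()
```

```text
blue pts tester frame x,y: 1598 [-0.08079061  0.06279099]
red 1207
post foot [-0.06185866 -0.07728665] r 0.0722124719799782 theta 1.27057229995998
30.7583 [  9.03679777 -20.01570857  -3.95539403] [ 0.00031499 -0.00041306 -0.0004753   0.00088785 -0.00055062  0.00192705]
the job is handed in; nothing more can be done
```

The drawer is pushed home and the load arm is wound to its stop. I handed the job in at about 31 s of the 51 s with the fingers still holding the arm there.

**Drawer:** The first two pushes passed over the panel without touching it, because the real fingertips sit about 41 mm higher than the reported TCP. I measured that offset in the side view and corrected for it. The third push ended on a firm stop. In the last check the panel was at tester x ≈ -81 mm, against -83 mm for the outer face when home, so it agrees within what the camera can resolve.

**Load arm:** I lowered the open fingers astride the post and followed its arc. The push force rose from 3.5 N to about 6 N with the spring, then jumped to about 22 N at the rigid stop and stayed there. In the last image the arm read about 1.27 rad. That is a rough figure, because the same measurement put the post at 72 mm from the pivot instead of 78 mm. All joint speeds were close to zero.

**Not checked:** I could not view the final picture because the 12-picture limit was reached, so the end state rests on those numbers. I did not measure the bystanders again, but nothing went near them.

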